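# Spindle brake lever check at the stone-carving bench

## Task

Check the brake of the carving spindle that has the red hand lever: with the fingers kept on the lever's outer side, press the lever in with the backs of the fingers towards its black bar until it comes up against its stop, short of the bar, and keep it against the stop for two seconds without forcing it. Then let it come all the way back out and move clear. Nothing is to be gripped, hooked or lifted: do not touch the bar, leave the blue lever alone, and leave the loose things on the bench where they stand.

Things in the scene. Friction and masses are not known exactly. Their poses are not given: they have to be found in the camera images.
- brake_head: Spindle head with the red lever, fixed to the bench: cream motor on a grey foot, 150 x 110 mm base, 150 mm tall. Origin at the centre of its underside on the bench; its x axis points from the grinding point (at its -x end, 123 mm ahead of the origin, 103 mm up) to the back. Bar and lever stick out on its -y side.
- brake_bar: Fixed bar of the red-lever head: a 28 mm thick black rubber grip along -y, from 85 to 235 mm out from the origin. Its origin lies in the head's middle, 120 mm above the bench, on the bar's centre line; same axes as the head.
- brake_pad (a point): Point to press on the red lever: middle of its outer face (looks to -x), 110 mm from the pivot. At rest 120 mm above the bench, 72 mm in -x and 190 mm in -y from the head's origin. Turns with the lever: +x is the way to press (level, towards the bar), y towards the pivot, z up. On the outer side the space below is free down to 50 mm above the bench.
- brake_pivot (a point): Centre of the red lever's vertical pivot, 120 mm above the bench; turns with the lever. The lever is a level blade along -y from here, 12 mm thick (x) and 20 mm tall (z), its red part 55 to 140 mm out, ending in a red ball 24 mm wide (157 mm out).
- brake_lever (a joint): Red lever of a spindle head, sprung: radians, 0 = fully out (rest), grows as the lever is pressed towards its bar, stop at 0.22. Pressing at the point takes about 2.5 N at first and 5.5 N at the stop; the point moves 24 mm, and at the stop some 22 mm remain between the lever and the bar. Pushing with more than 40 N counts as forcing it. It springs back by itself when let go.
- clutch_head: The other spindle head, same build, size and axes, but with a blue lever. The two heads may stand either way round on the bench.
- clutch_lever (a joint): Blue lever of a spindle head, sprung: radians, 0 = fully out (rest), grows as the lever is pressed towards its bar, stop at 0.22. Must be left alone.
- jade_blank: Loose pale green stone block 60 x 45 x 40 mm, on the bench in front of the red lever and lower than it. Origin at the centre of its underside, z up.
- point_pot: Loose white ceramic cup, 66 mm wide, 80 mm tall, on the bench behind the bar of the red lever. Origin at the centre of its underside, z up.
- oil_bottle: Loose amber bottle, 44 mm wide, 110 mm tall, on the bench in front of the blue lever. Origin at the centre of its underside, z up.
Not all that is in view belongs to the job. What is meant by the jade_blank is not orange, and is the smaller of those in its own colour.

How it is judged:
On the way, in this order (a step that is already met when the one before it is completed fails the run):
1. the fingers hold the red lever against its stop (within 0.015 rad) for at least 1 s (value of joint brake_lever above 0.205 rad and contact force between the fingers and brake_lever above 2 N), for 1 s.
2. the red lever has come back out (below 0.03 rad) (value of joint brake_lever below 0.03 rad), for 0.2 s.
At the end, for the whole second after the job is handed in: The red lever is fully out again (below 0.03 rad) after having been held at its stop, the blue lever is out (below 0.03 rad), and the stone block, cup and bottle are at rest within 20 mm of where they stood (value of joint each of brake_lever, clutch_lever below 0.03 rad and distance of each of jade_blank, point_pot, oil_bottle from where it was at the start of the episode below 0.02 m and linear speed of each of jade_blank, point_pot, oil_bottle below 0.02 m/s); the robot touches nothing.
It fails at once if the red lever is forced: the fingers push on it with more than 40 N (contact force between the fingers and brake_lever above 40 N).
It fails at once if the fingers grip or hook the red lever instead of pressing from its outer side (while touching it, the grasp point between the fingers comes to its outer face or past it) (contact force between the fingers and brake_lever above 0.5 N and x of the grasp point in the frame of brake_pad above -0.003 m).
It fails at once if the bar is touched by the robot (contact force between any of the fingers, the arm and brake_bar above 1 N).
It fails at once if the blue lever is pressed (beyond 0.04 rad) (value of joint clutch_lever above 0.04 rad).
It fails at once if the stone block, cup or bottle is pushed, lifted or carried (more than 20 mm) (distance of any of jade_blank, point_pot, oil_bottle from where it was at the start of the episode above 0.02 m).
It also fails if it takes over 42 s, if anything falls off the work surface, if the arm or the gripper's body presses on something with over 40 N, if the wrist force passes 120 N, or if a joint passes its speed limit or range.

## Robot

A 7-joint arm with a two-finger parallel gripper is mounted at the origin on the work surface. World frame = base frame: x ahead of the robot, y to its left, z up, the work surface at z = 0. Lengths are in m, angles in rad, forces in N, time in s.
With the tool pointing down it reaches from about 0.4 to 0.85 m from the base axis. Payload 6.9 kg.
Tool frame: the origin (TCP) lies midway between the tips of the shut fingers; the grasp point (between the pads) lies 19 mm behind it; z points along the fingers, y is the line along which they close (so a half turn about z gives the same grasp; the last joint's range is limited). The gripper opens to 85 mm and grips with 20 to 120 N. Pads are 22 mm wide; open, the fingers measure 114 mm over their backs; the gripper's body (76 mm by 85 mm) begins 54 mm behind the grasp point. The pads swing forward as they close: fully open they stand 13 mm farther back than shut.
Start: joints at [-1.196, 0.507, -0.238, 1.5, 0.126, 1.149, -0.155], TCP at [0.167, 0.602, 0.208] pointing down, gripper open.
Joint ranges: [-3.08, 3.08], [-0.24, 2.05], [-1.43, 1.35], [0, 2.5], [-1.52, 4.66], [0.17, 1.96], [-2.89, 2.89]. Speed limits (rad/s): [2.39, 2.39, 3.14, 3.14, 3.14, 3.14, 3.14].

## Interface

Orientations are given as a rotation vector (axis times angle).
In Python, from cell import robot gives the robot as it stands.
- The arm moves only by the shell command python3 -m jog 'ROWS'. ROWS is JSON, a list of rows, each an object with "offset": the shift along the tool's x, y, z as a fraction of full scale, a list of three; "delta_rot": the turn, a rotation vector about the tool's x, y, z as a fraction of full scale, a list of three; "grip": the opening, from -1 (shut) to 1 (fully open), so that 0 is half open. A call has exactly 8 rows; each row shifts and turns the commanded pose from where the row before left it, along the tool's axes as they then stand; what a row does not reach is not made up. Full scale, the value 1, is 0.04 m for a shift and 4 degrees for a turn. A row lasts 1/12 s, in which the tool goes at most 41.7 mm and 7.16 degrees, less where a joint would pass 70% of its speed; a pose out of reach is approached as far as the arm can. A call with a number of a shift or a turn outside -1 to 1 is refused whole. A call with a gripper value outside its range is refused whole. The fingers move at their own pace and stop on an object; the grip force is fixed at half the most. Time passes only in rows, so rows that do not move let the fingers close, or fill a call up. It gives the time, the measured TCP pose, the force, the opening and the grip force at its end, in the units of the state.
- robot.state(): the state, without advancing time (a new reading comes with each control period).
- robot.read_camera(name): name is "scene" or "side" or "wrist"; returns a dict with "pixels" (400x640x3 uint8, red, green, blue), "intrinsics" (3x3 intrinsics, pixels), "k1" (the pictures are not rectified: a ray, as slopes to the right and down, at radius r is drawn at 1 + k1 r^2 times it, then the intrinsics apply), "T" (4x4, takes a point from camera to world coordinates). Camera axes: x right, y down, z forward; pixel columns grow to the right and rows downward; lengths in m; the calibration is good to about 2 mm. A picture is of the moment at which its call begins. There is no depth.
- robot.finish_job(): hands the job in; it is judged then, once.
Trained networks look in the newest picture that a camera, given by its name, has taken for a name from the list of things; names that differ only in an ending like _2 or _b are one class to them, and where a whole thing is asked for, a point or a joint stands for the part that bears it (a point fixed in the world has none). Each returns a list of dicts, best first, with "conf" (0 to 1); they miss things now and then, are a little off and sometimes report something else, mostly with a low value. They report only what shows in the picture. A call takes as long as a camera call. They do not tell look-alikes from the thing itself.
- robot.search_frame(camera, target): "pixel" ([row, column] in pixels, amid what is visible of it).
The state is a dict: "time_s": time; "joints": joint angles; "joint_velocities": joint speeds; "joint_torque": joint torques, N m; "position": TCP position; "orientation": TCP orientation; "wrist_force": force on the tool from outside, world axes, zero at the start; "ft_torque": the same for the moment, N m; "grip_width": opening from 0.0 (shut) to 1.0 (fully open); "grasp_force": force on a finger pad.
Only numpy, scipy, OpenCV 4.12 (cv2) and the standard library are available. Lean on these libraries where they do the work, as an engineer would, in place of code of your own. Each camera call takes 0.05 s, during which the arm holds its last target. There are 200 camera calls.

## Working session

There is one attempt and no reset: what is moved stays moved. The work goes in short steps, Python scripts to look and compute and a shell command to move; the robot and the scene stay as the last step left them, time stands still between calls to the robot, and variables do not carry over. Pictures are saved under pics/ and viewed, at most 10 in all, crops included, and the job is handed in when it is done.

```bash
ls; mkdir -p pics; cat > h.py <<'E'
import numpy as np, cv2
from scipy.spatial.transform import Rotation as R
from cell import robot
def ray(im,px):
    K=im["intrinsics"];k=im["k1"]
    d=np.array([(px[1]-K[0,2])/K[0,0],(px[0]-K[1,2])/K[1,1]]);u=d.copy()
    for _ in range(20): u=d/(1+k*(u@u))
    T=np.array(im["T"]);return T[:3,3],T[:3,:3]@np.array([u[0],u[1],1])
def at(im,px,z):
    o,d=ray(im,px);return o+d*(z-o[2])/d[2]
def proj(im,p):
    T=np.array(im["T"]);c=T[:3,:3].T@(np.array(p)-T[:3,3]);u=c[:2]/c[2];u=u*(1+im["k1"]*(u@u));K=im["intrinsics"]
    return K[1,1]*u[1]+K[1,2],K[0,0]*u[0]+K[0,2]
def cam(n):
    im=robot.read_camera(n)
    for k in("intrinsics","T"): im[k]=np.array(im[k])
    return im
def save(im,f): cv2.imwrite("pics/"+f,im["pixels"][:,:,::-1])
E
python3 - <<'E'
from h import *
for n in("scene","side"):
    im=cam(n);save(im,n+"0.png");print(n,im["T"].round(3).tolist())
    for t in("brake_head","brake_lever","brake_bar","brake_pad","brake_pivot","clutch_lever","clutch_head","jade_blank","point_pot","oil_bottle"):
        print(t,[(np.round(d["pixel"]).tolist(),round(d["conf"],2)) for d in robot.search_frame(n,t)][:4])
s=robot.state();print(s["position"],s["orientation"],s["time_s"])
E
```

```text
pics
scene [[-0.757, 0.438, -0.484, 1.047], [0.653, 0.498, -0.571, 0.617], [-0.009, -0.748, -0.663, 0.74], [0.0, 0.0, 0.0, 1.0]]
brake_head [([274.0, 406.0], 0.78), ([214.0, 396.0], 0.21)]
brake_lever [([213.0, 394.0], 0.74)]
brake_bar [([229.0, 378.0], 0.88)]
brake_pad []
brake_pivot [([211.0, 394.0], 0.68)]
clutch_lever [([142.0, 296.0], 0.65), ([277.0, 407.0], 0.21)]
clutch_head [([184.0, 304.0], 0.9)]
jade_blank [([236.0, 461.0], 0.95), ([197.0, 376.0], 0.62)]
point_pot [([262.0, 327.0], 0.74)]
oil_bottle [([140.0, 317.0], 0.82)]
side [[0.994, -0.085, 0.073, 0.483], [-0.112, -0.736, 0.667, -0.713], [-0.002, -0.671, -0.741, 0.97], [0.0, 0.0, 0.0, 1.0]]
brake_head [([134.0, 315.0], 0.89), ([300.0, 299.0], 0.54)]
brake_lever [([155.0, 288.0], 0.79)]
brake_bar [([150.0, 319.0], 0.73)]
brake_pad [([187.0, 250.0], 0.73), ([156.0, 288.0], 0.7)]
brake_pivot [([153.0, 289.0], 0.58)]
clutch_lever [([298.0, 301.0], 0.72)]
clutch_head []
jade_blank [([190.0, 248.0], 0.86), ([154.0, 241.0], 0.71)]
point_pot [([182.0, 364.0], 0.63), ([156.0, 287.0], 0.35)]
oil_bottle [([331.0, 244.0], 0.82)]
[0.16662225 0.60238548 0.2081915 ] [-4.22625131e-01 -3.11301598e+00 -2.28900673e-05] 1.1
```

View pics/scene0.png

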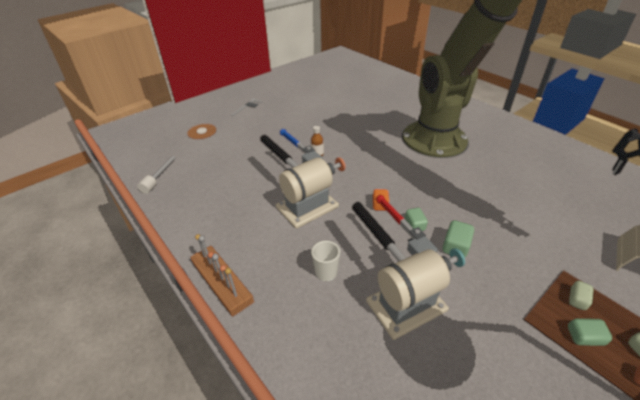

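View pics/side0.png

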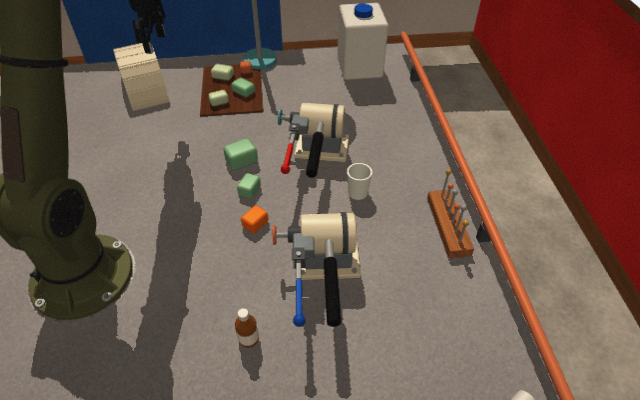

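Side view: the red lever is at (155,288) with its ball at (169,285), on the far head. The blue lever is on the near head at (298,301). Jade candidates are big green (154,241), small green (187,249) and orange (219,254). The small green one fits, because it isn't orange and is the smaller of the two greens. One crop to confirm and measure.

```bash
python3 - <<'E'
from h import *
a=cv2.imread("pics/scene0.png")[170:330,335:495];b=cv2.imread("pics/side0.png")[85:245,225:385]
f=lambda x:cv2.resize(x,(400,400),interpolation=cv2.INTER_CUBIC)
cv2.imwrite("pics/crop1.png",np.hstack([f(a),f(b)]))
for n in("scene","side"):
    im=cv2.imread(f"pics/{n}0.png").astype(int);B,G,Rr=im[...,0],im[...,1],im[...,2]
    m=((Rr>110)&(G<60)&(B<60)); m[:140 if n=="scene" else 120]=0
    c=cv2.connectedComponentsWithStats(m.astype(np.uint8))
    for i in range(1,c[0]):
        if c[2][i,4]>25: print(n,c[2][i],c[3][i].round(1))
E
```

```text
scene [376 196  26  25 147] [387.6 206.4]
side [535 120  47  26 439] [554.2 127.8]
side [582 120  27  16 141] [594.1 126.7]
side [608 120  17  20  89] [617. 128.]
side [580 133   7  10  27] [583.3 138.4]
side [281 143  12  28 132] [287.  157.9]
side [ 585  160   55   75 1842] [612.6 196.6]
side [242 214  26  19 183] [255.2 224.4]
```

View pics/crop1.png

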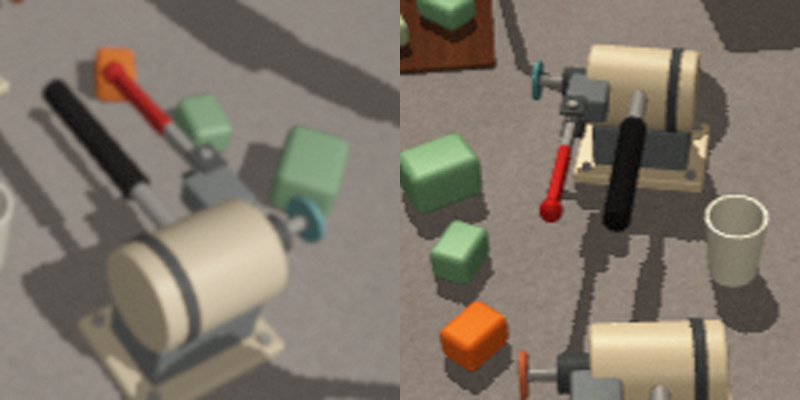

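```bash
python3 - <<'E'
from h import *
from scipy.optimize import least_squares
S=cam("scene");D=cam("side")
# local head coords (at -y side); pivot: pad is 110 out along -y from pivot, at y=-190 => pivot y=-80,x=-72+6
L={"ball":[-.066,-.237,.12],"red_in":[-.066,-.135,.12],"piv":[-.066,-.08,.13],"tip":[0,-.228,.12],"bin":[0,-.085,.12]}
O={"ball":((198.8,381.4),(169,285)),"red_in":((221.2,401.4),(145,291)),"piv":((232,417.8),(126.2,293.8)),"tip":((206.8,357),(172,312)),"bin":((244.8,389),(135,317.8))}
for k in O: print(k,at(S,O[k][0],L[k][2]).round(3),at(D,O[k][1],L[k][2]).round(3))
def W(p,l): c,s=np.cos(p[2]),np.sin(p[2]); return [p[0]+c*l[0]-s*l[1],p[1]+s*l[0]+c*l[1],l[2]]
def f(p): return np.concatenate([np.array(proj(im,W(p,L[k])))-O[k][i] for k in O for i,im in((0,S),(1,D))])
r=least_squares(f,[.65,.25,0],loss="soft_l1");print(r.x,np.degrees(r.x[2]),f(r.x).reshape(-1,2).round(1).tolist())
p=r.x;print("pad",W(p,[-.072,-.19,.12]))
for n,px,z in(("jade",(187,249),.02),("big",(154,241),.03),("orange",(219,254),.02),("cup",(182,360),.04)): print(n,at(D,px,z).round(3))
print("jade s",at(S,(218,416),.02),"big",at(S,(239,460),.03))
s=robot.state();print(R.from_rotvec(s["orientation"]).as_matrix().round(3).tolist(),s["wrist_force"])
E
```

```text
ball [0.497 0.181 0.12 ] [0.501 0.18  0.12 ]
red_in [0.52  0.266 0.12 ] [0.523 0.268 0.12 ]
piv [0.527 0.318 0.13 ] [0.536 0.332 0.13 ]
tip [0.564 0.161 0.12 ] [0.567 0.161 0.12 ]
bin [0.596 0.296 0.12 ] [0.597 0.3   0.12 ]
[ 0.61753173  0.38387352 -0.23457209] -13.439990469678873 [[-2.2, -3.7], [3.1, -0.9], [0.9, 0.2], [0.0, -0.4], [2.5, -1.1], [2.4, -0.1], [0.4, 0.1], [-0.2, -0.9], [1.8, 1.4], [-0.4, 0.3]]
pad [np.float64(0.5033424374176335), np.float64(0.21581161290966197), 0.12]
jade [0.403 0.226 0.02 ]
big [0.384 0.35  0.03 ]
orange [0.413 0.112 0.02 ]
cup [0.697 0.191 0.04 ]
jade s [0.39519256 0.2275301  0.02      ] big [0.37935905 0.3567712  0.03      ]
[[-0.964, 0.267, -0.0], [0.267, 0.964, -0.0], [0.0, -0.0, -1.0]] [ 0.28148484 -0.26728324 -0.04616664]
```

Pad is at about (0.503, 0.216, 0.12), with the head yawed about -13.4° and two-camera agreement of a few mm. Going at height to a standoff 70 mm in front of it, fingers shut.

```bash
R='{"offset":[-0.56,-0.445,0],"delta_rot":[0,0,0],"grip":-1}'; 
python3 -m jog '[{"offset":[-0.56,-0.445,0],"delta_rot":[0,0,0],"grip":-1},{"offset":[-0.56,-0.445,0],"delta_rot":[0,0,0],"grip":-1},{"offset":[-0.56,-0.445,0],"delta_rot":[0,0,0],"grip":-1},{"offset":[-0.56,-0.445,0],"delta_rot":[0,0,0],"grip":-1},{"offset":[-0.56,-0.445,0],"delta_rot":[0,0,0],"grip":-1},{"offset":[-0.56,-0.445,0],"delta_rot":[0,0,0],"grip":-1},{"offset":[-0.56,-0.445,0],"delta_rot":[0,0,0],"grip":-1},{"offset":[-0.56,-0.445,0],"delta_rot":[0,0,0],"grip":-1}]'
```

```text
time_s: 1.87
position: [0.3021, 0.4162, 0.2083]
orientation: [0.422, 3.113, 0.0]
wrist_force: [1.3, -0.4, 0.7]
grip_width: -0.003
grasp_force: 0.0
```

```bash
python3 -m jog '[{"offset":[-0.56,-0.445,0],"delta_rot":[0,0,0],"grip":-1},{"offset":[-0.56,-0.445,0],"delta_rot":[0,0,0],"grip":-1},{"offset":[-0.56,-0.445,0],"delta_rot":[0,0,0],"grip":-1},{"offset":[-0.56,-0.445,0],"delta_rot":[0,0,0],"grip":-1},{"offset":[-0.56,-0.445,0],"delta_rot":[0,0,0],"grip":-1},{"offset":[-0.56,-0.445,0],"delta_rot":[0,0,0],"grip":-1},{"offset":[-0.56,-0.445,0],"delta_rot":[0,0,0],"grip":-1},{"offset":[-0.56,-0.445,0],"delta_rot":[0,0,0],"grip":-1}]'
python3 -m jog '[{"offset":[0,0,0],"delta_rot":[0,0,1],"grip":-1},{"offset":[0,0,0],"delta_rot":[0,0,1],"grip":-1},{"offset":[0,0,0],"delta_rot":[0,0,1],"grip":-1},{"offset":[0,0,0],"delta_rot":[0,0,1],"grip":-1},{"offset":[0,0,0],"delta_rot":[0,0,1],"grip":-1},{"offset":[0,0,0],"delta_rot":[0,0,1],"grip":-1},{"offset":[0,0,0],"delta_rot":[0,0,1],"grip":-1},{"offset":[0,0,0],"delta_rot":[0,0,1],"grip":-1}]'
python3 -m jog '[{"offset":[0,0,0],"delta_rot":[0,0,1],"grip":-1},{"offset":[0,0,0],"delta_rot":[0,0,1],"grip":-1},{"offset":[0,0,0],"delta_rot":[0,0,1],"grip":-1},{"offset":[0,0,0],"delta_rot":[0,0,1],"grip":-1},{"offset":[0,0,0],"delta_rot":[0,0,1],"grip":-1},{"offset":[0,0,0],"delta_rot":[0,0,1],"grip":-1},{"offset":[0,0,0],"delta_rot":[0,0,1],"grip":-1},{"offset":[0,0,0],"delta_rot":[0,0,1],"grip":-1}]'
python3 -m jog '[{"offset":[0,0,0],"delta_rot":[0,0,1],"grip":-1},{"offset":[0,0,0],"delta_rot":[0,0,1],"grip":-1},{"offset":[0,0,0],"delta_rot":[0,0,1],"grip":-1},{"offset":[0,0,0],"delta_rot":[0,0,1],"grip":-1},{"offset":[0,0,0],"delta_rot":[0,0,1],"grip":-1},{"offset":[0,0,0],"delta_rot":[0,0,1],"grip":-1},{"offset":[0,0,0],"delta_rot":[0,0,0],"grip":-1},{"offset":[0,0,0],"delta_rot":[0,0,0],"grip":-1}]'
python3 - <<'E'
from h import *
im=cam("wrist");save(im,"w1.png")
D=cam("side");save(D,"side1.png")
s=robot.state();print(s["position"],R.from_rotvec(s["orientation"]).as_matrix().round(3).tolist(),s["joints"])
for n,p in(("pad",[.503,.216,.12]),("ball",[.498,.169,.12])): print(n,proj(im,p),proj(D,p))
E
```

```text
time_s: 2.53
position: [0.4368, 0.2311, 0.2084]
orientation: [0.422, 3.113, 0.0]
wrist_force: [0.9, 0.8, 0.6]
grip_width: 0.003
grasp_force: 0.0
time_s: 3.2
position: [0.4361, 0.2324, 0.2083]
orientation: [1.269, 2.874, 0.0]
wrist_force: [-0.9, -0.7, 0.2]
grip_width: -0.005
grasp_force: 0.0
time_s: 3.87
position: [0.4361, 0.2324, 0.2083]
orientation: [2.012, 2.413, 0.0]
wrist_force: [-0.5, -0.4, 0.7]
grip_width: -0.005
grasp_force: 0.0
time_s: 4.53
position: [0.4361, 0.2325, 0.2082]
orientation: [2.464, 1.949, 0.0]
wrist_force: [-0.0, 0.9, 0.3]
grip_width: 0.002
grasp_force: 0.0
[0.43607825 0.23245785 0.20822682] [[0.23, 0.973, 0.0], [0.973, -0.23, 0.0], [0.0, 0.0, -1.0]] [-0.68919988  0.30677427  0.20185972  1.83898946 -0.07194564  1.00279983
 -0.69033866]
pad (np.float64(194.0632894485674), np.float64(393.7422181555788)) (np.float64(159.0192377366239), np.float64(284.72257359814546))
ball (np.float64(241.1665365568345), np.float64(396.4723126665307)) (np.float64(172.03762376076685), np.float64(283.9935901232968))
```

View pics/w1.png

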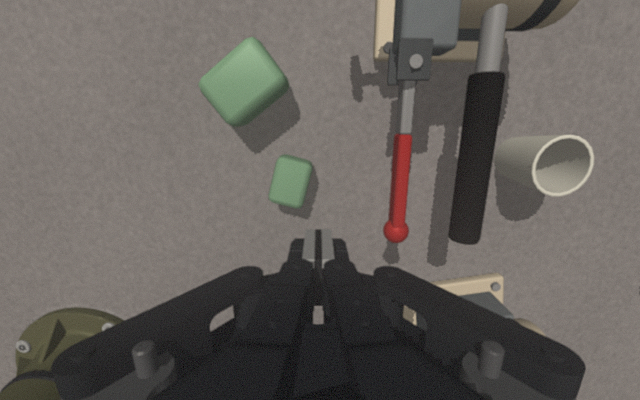

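Wrist view: red ball at (231,396), red part from (135,403), pivot (61,416), bar tip (240,465), small green block (181,291) well clear of the path.

```bash
python3 - <<'E'
from h import *
im=cam("wrist")
P={k:at(im,px,z) for k,px,z in(("ball",(231,396),.12),("red_in",(135,403.5),.125),("piv",(61,416),.14),("tip",(240,466),.12),("bin",(75,487),.12),("jade",(181,291),.02))}
for k in P: print(k,P[k].round(4))
s=robot.state();d=P["red_in"]-P["ball"];print(np.degrees(np.arctan2(d[0],d[1])),np.linalg.norm(d[:2]))
d=P["bin"]-P["tip"];print(np.degrees(np.arctan2(d[0],d[1])))
d=P["piv"]-P["ball"];print(np.degrees(np.arctan2(d[0],d[1])),np.linalg.norm(d[:2]))
E
```

```text
ball [0.4992 0.1794 0.12  ]
red_in [0.5186 0.2672 0.125 ]
piv [0.5323 0.3212 0.14  ]
tip [0.5638 0.1545 0.12  ]
bin [0.5958 0.2994 0.12  ]
jade [0.4    0.2313 0.02  ]
12.45430637439546 0.08991291691232839
12.450347470791144
13.133675353330005 0.14556133160323337
```

```bash
python3 -m jog '[{"offset":[0.15,0,0.3],"delta_rot":[0,0,0],"grip":-1},{"offset":[0,0,0.4],"delta_rot":[0,0,0],"grip":-1},{"offset":[0,0,0.4],"delta_rot":[0,0,0],"grip":-1},{"offset":[0,0,0.4],"delta_rot":[0,0,0],"grip":-1},{"offset":[0,0,0.4],"delta_rot":[0,0,0],"grip":-1},{"offset":[0,0,0.4],"delta_rot":[0,0,0],"grip":-1},{"offset":[0,0,0.4],"delta_rot":[0,0,0],"grip":-1},{"offset":[0,0,0],"delta_rot":[0,0,0],"grip":-1}]'
python3 -m jog '[{"offset":[0,0.2,0],"delta_rot":[0,0,0],"grip":-1},{"offset":[0,0.2,0],"delta_rot":[0,0,0],"grip":-1},{"offset":[0,0.2,0],"delta_rot":[0,0,0],"grip":-1},{"offset":[0,0.2,0],"delta_rot":[0,0,0],"grip":-1},{"offset":[0,0.2,0],"delta_rot":[0,0,0],"grip":-1},{"offset":[0,0,0],"delta_rot":[0,0,0],"grip":-1},{"offset":[0,0,0],"delta_rot":[0,0,0],"grip":-1},{"offset":[0,0,0],"delta_rot":[0,0,0],"grip":-1}]'
python3 - <<'E'
from h import *
im=cam("wrist");D=cam("side");f=lambda x,r,c,n:cv2.resize(x["pixels"][r:r+n,c:c+n,::-1],(400,400),interpolation=cv2.INTER_CUBIC)
cv2.imwrite("pics/c2.png",np.hstack([f(im,0,240,400),f(D,85,225,160)]))
s=robot.state();print(s["position"],s["wrist_force"])
E
```

```text
time_s: 5.35
position: [0.436, 0.2374, 0.0978]
orientation: [-2.465, -1.947, 0.007]
wrist_force: [-0.7, 0.2, 0.1]
grip_width: 0.0
grasp_force: 0.0
time_s: 6.02
position: [0.4761, 0.2288, 0.1001]
orientation: [-2.466, -1.946, 0.001]
wrist_force: [-0.7, -0.9, -0.5]
grip_width: 0.002
grasp_force: 0.0
[0.47592483 0.22903052 0.1001806 ] [0.11097817 0.94720563 0.56392816]
```

View pics/c2.png

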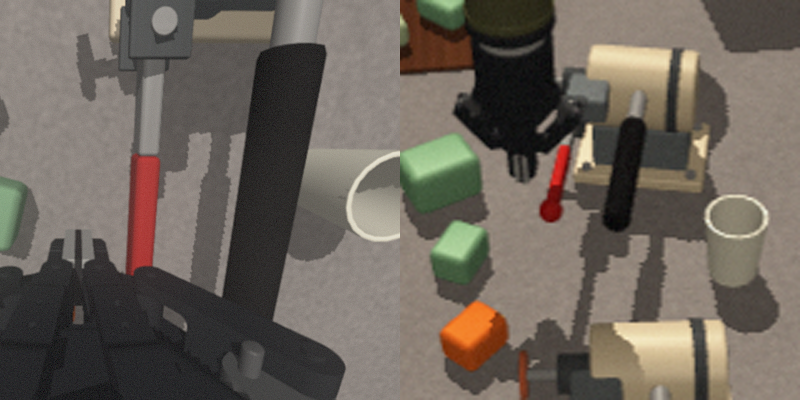

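Finger is at the right distance along the red part, with block and bar clear. Raising 5 mm and feeling for contact.

```bash
python3 -m jog '[{"offset":[0,0,-0.125],"delta_rot":[0,0,0],"grip":-1},{"offset":[0,0.1,0],"delta_rot":[0,0,0],"grip":-1},{"offset":[0,0.1,0],"delta_rot":[0,0,0],"grip":-1},{"offset":[0,0.1,0],"delta_rot":[0,0,0],"grip":-1},{"offset":[0,0.1,0],"delta_rot":[0,0,0],"grip":-1},{"offset":[0,0.1,0],"delta_rot":[0,0,0],"grip":-1},{"offset":[0,0,0],"delta_rot":[0,0,0],"grip":-1},{"offset":[0,0,0],"delta_rot":[0,0,0],"grip":-1}]'
python3 -m jog '[{"offset":[0,0.05,0],"delta_rot":[0,0,0],"grip":-1},{"offset":[0,0.05,0],"delta_rot":[0,0,0],"grip":-1},{"offset":[0,0.05,0],"delta_rot":[0,0,0],"grip":-1},{"offset":[0,0,0],"delta_rot":[0,0,0],"grip":-1},{"offset":[0,0,0],"delta_rot":[0,0,0],"grip":-1},{"offset":[0,0,0],"delta_rot":[0,0,0],"grip":-1},{"offset":[0,0,0],"delta_rot":[0,0,0],"grip":-1},{"offset":[0,0,0],"delta_rot":[0,0,0],"grip":-1}]'
```

```text
time_s: 6.78
position: [0.4961, 0.224, 0.105]
orientation: [2.467, 1.945, -0.0]
wrist_force: [-0.2, 0.2, 0.1]
grip_width: -0.002
grasp_force: 0.0
time_s: 7.45
position: [0.5012, 0.2228, 0.105]
orientation: [-2.466, -1.946, 0.001]
wrist_force: [-3.3, -0.1, -0.0]
grip_width: 0.003
grasp_force: 1.8
```

```bash
python3 -m jog '[{"offset":[0,0.05,0],"delta_rot":[0,0,0],"grip":-1},{"offset":[0,0.05,0],"delta_rot":[0,0,0],"grip":-1},{"offset":[0,0.05,0],"delta_rot":[0,0,0],"grip":-1},{"offset":[0,0.05,0],"delta_rot":[0,0,0],"grip":-1},{"offset":[0,0.05,0],"delta_rot":[0,0,0],"grip":-1},{"offset":[0,0,0],"delta_rot":[0,0,0],"grip":-1},{"offset":[0,0,0],"delta_rot":[0,0,0],"grip":-1},{"offset":[0,0,0],"delta_rot":[0,0,0],"grip":-1}]'
python3 - <<'E'
from h import *
im=cam("wrist");D=cam("side");f=lambda x,r,c,n:cv2.resize(x["pixels"][r:r+n,c:c+n,::-1],(400,400),interpolation=cv2.INTER_CUBIC)
cv2.imwrite("pics/c3.png",np.hstack([f(im,0,240,400),f(D,85,225,160)]))
print(robot.state()["wrist_force"])
E
```

```text
time_s: 8.12
position: [0.5113, 0.2206, 0.1051]
orientation: [-2.466, -1.946, 0.0]
wrist_force: [-4.4, 0.6, -0.7]
grip_width: 0.001
grasp_force: 2.3
[-4.20496724  1.38775699 -0.07929033]
```

View pics/c3.png

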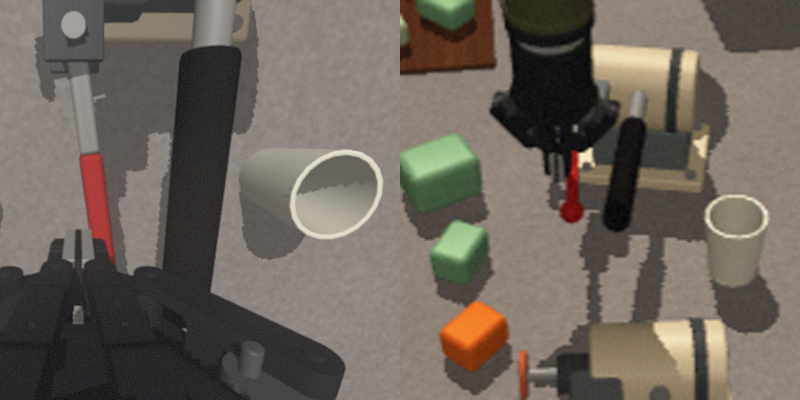

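The lever is turning, pushed by the finger's back on its outer side, and the bar is clear. Continuing in small steps until the force rises.

```bash
python3 -m jog '[{"offset":[0,0.05,0],"delta_rot":[0,0,0],"grip":-1},{"offset":[0,0.05,0],"delta_rot":[0,0,0],"grip":-1},{"offset":[0,0,0],"delta_rot":[0,0,0],"grip":-1},{"offset":[0,0,0],"delta_rot":[0,0,0],"grip":-1},{"offset":[0,0,0],"delta_rot":[0,0,0],"grip":-1},{"offset":[0,0,0],"delta_rot":[0,0,0],"grip":-1},{"offset":[0,0,0],"delta_rot":[0,0,0],"grip":-1},{"offset":[0,0,0],"delta_rot":[0,0,0],"grip":-1}]'
python3 -m jog '[{"offset":[0,0.05,0],"delta_rot":[0,0,0],"grip":-1},{"offset":[0,0,0],"delta_rot":[0,0,0],"grip":-1},{"offset":[0,0,0],"delta_rot":[0,0,0],"grip":-1},{"offset":[0,0,0],"delta_rot":[0,0,0],"grip":-1},{"offset":[0,0,0],"delta_rot":[0,0,0],"grip":-1},{"offset":[0,0,0],"delta_rot":[0,0,0],"grip":-1},{"offset":[0,0,0],"delta_rot":[0,0,0],"grip":-1},{"offset":[0,0,0],"delta_rot":[0,0,0],"grip":-1}]'
```

```text
time_s: 8.88
position: [0.515, 0.22, 0.1051]
orientation: [-2.466, -1.946, 0.0]
wrist_force: [-4.8, 2.3, -1.6]
grip_width: -0.003
grasp_force: 2.5
time_s: 9.55
position: [0.5168, 0.2197, 0.1051]
orientation: [-2.465, -1.946, 0.0]
wrist_force: [-5.5, 1.5, -1.6]
grip_width: 0.001
grasp_force: 2.6
```

```bash
python3 -m jog '[{"offset":[0,0.05,0],"delta_rot":[0,0,0],"grip":-1},{"offset":[0,0,0],"delta_rot":[0,0,0],"grip":-1},{"offset":[0,0,0],"delta_rot":[0,0,0],"grip":-1},{"offset":[0,0,0],"delta_rot":[0,0,0],"grip":-1},{"offset":[0,0,0],"delta_rot":[0,0,0],"grip":-1},{"offset":[0,0,0],"delta_rot":[0,0,0],"grip":-1},{"offset":[0,0,0],"delta_rot":[0,0,0],"grip":-1},{"offset":[0,0,0],"delta_rot":[0,0,0],"grip":-1}]'
```

```text
time_s: 10.22
position: [0.5187, 0.2195, 0.1052]
orientation: [-2.465, -1.946, -0.0]
wrist_force: [-5.4, 2.2, -0.8]
grip_width: 0.0
grasp_force: 2.7
```

```bash
python3 -m jog '[{"offset":[0,0.04,0],"delta_rot":[0,0,0],"grip":-1},{"offset":[0,0,0],"delta_rot":[0,0,0],"grip":-1},{"offset":[0,0,0],"delta_rot":[0,0,0],"grip":-1},{"offset":[0,0,0],"delta_rot":[0,0,0],"grip":-1},{"offset":[0,0,0],"delta_rot":[0,0,0],"grip":-1},{"offset":[0,0,0],"delta_rot":[0,0,0],"grip":-1},{"offset":[0,0,0],"delta_rot":[0,0,0],"grip":-1},{"offset":[0,0,0],"delta_rot":[0,0,0],"grip":-1}]'
```

```text
time_s: 10.88
position: [0.5191, 0.2195, 0.105]
orientation: [-2.463, -1.946, 0.002]
wrist_force: [-8.0, 4.2, 0.9]
grip_width: 0.001
grasp_force: 4.3
```

```bash
python3 - <<'E'
from h import *
im=cam("wrist");o=cv2.imread("pics/w1.png")[:,:,::-1]
for p in (im["pixels"],):
    a=p.astype(int);m=((a[...,0]>110)&(a[...,1]<75)&(a[...,2]<75)).astype(np.uint8)
    c=cv2.connectedComponentsWithStats(m);i=1+np.argmax(c[2][1:,4]);ys,xs=np.where(c[1]==i)
    # centre line per row, visible red
    rows=[(r,xs[ys==r].mean()) for r in np.unique(ys) if (ys==r).sum()>8]
    e=[at(im,rows[k],.13) for k in(3,len(rows)//2)];print(rows[3],rows[len(rows)//2])
    pts=np.array([at(im,q,.13)[:2] for q in rows[2:-8]]);k=np.polyfit(pts[:,1],pts[:,0],1)
    print("lever yaw deg",np.degrees(np.arctan(k[0])),"expected rest ~12.5-13.4, stop 12.6 less; x at y=.22",np.polyval(k,.22))
print(robot.state()["wrist_force"])
E
```

```text
(np.int64(156), np.float64(324.0)) (np.int64(197), np.float64(332.0))
lever yaw deg 0.6193851350275347 expected rest ~12.5-13.4, stop 12.6 less; x at y=.22 0.5311694767300708
[-7.91332892  3.71924173  2.48040173]
```

Force jumped to about 9 N while the tool moved only 0.4 of the 1.6 mm commanded. The lever has swung about 12°, so it is at the stop. Holding over 2 s.

```bash
python3 -m jog '[{"offset":[0,0.01,0],"delta_rot":[0,0,0],"grip":-1},{"offset":[0,0,0],"delta_rot":[0,0,0],"grip":-1},{"offset":[0,0,0],"delta_rot":[0,0,0],"grip":-1},{"offset":[0,0,0],"delta_rot":[0,0,0],"grip":-1},{"offset":[0,0,0],"delta_rot":[0,0,0],"grip":-1},{"offset":[0,0,0],"delta_rot":[0,0,0],"grip":-1},{"offset":[0,0,0],"delta_rot":[0,0,0],"grip":-1},{"offset":[0,0,0],"delta_rot":[0,0,0],"grip":-1}]'
for i in 1 2 3; do python3 -m jog '[{"offset":[0,0,0],"delta_rot":[0,0,0],"grip":-1},{"offset":[0,0,0],"delta_rot":[0,0,0],"grip":-1},{"offset":[0,0,0],"delta_rot":[0,0,0],"grip":-1},{"offset":[0,0,0],"delta_rot":[0,0,0],"grip":-1},{"offset":[0,0,0],"delta_rot":[0,0,0],"grip":-1},{"offset":[0,0,0],"delta_rot":[0,0,0],"grip":-1},{"offset":[0,0,0],"delta_rot":[0,0,0],"grip":-1},{"offset":[0,0,0],"delta_rot":[0,0,0],"grip":-1}]'; done
```

```text
time_s: 11.6
position: [0.5192, 0.2195, 0.105]
orientation: [-2.463, -1.946, 0.003]
wrist_force: [-9.6, 4.3, 1.9]
grip_width: 0.001
grasp_force: 4.7
time_s: 12.27
position: [0.5191, 0.2195, 0.105]
orientation: [-2.463, -1.946, 0.003]
wrist_force: [-9.8, 3.2, 0.7]
grip_width: 0.001
grasp_force: 4.7
time_s: 12.93
position: [0.5192, 0.2195, 0.1049]
orientation: [-2.463, -1.946, 0.003]
wrist_force: [-8.1, 4.1, 2.0]
grip_width: -0.0
grasp_force: 4.7
time_s: 13.6
position: [0.5191, 0.2195, 0.105]
orientation: [-2.463, -1.946, 0.003]
wrist_force: [-9.6, 3.1, 1.1]
grip_width: 0.001
grasp_force: 4.7
```

Held 2.7 s at about 9–10 N. Backing off slowly (64 mm along the press line), then rising.

```bash
python3 -m jog '[{"offset":[0,-0.1,0],"delta_rot":[0,0,0],"grip":-1},{"offset":[0,-0.1,0],"delta_rot":[0,0,0],"grip":-1},{"offset":[0,-0.1,0],"delta_rot":[0,0,0],"grip":-1},{"offset":[0,-0.1,0],"delta_rot":[0,0,0],"grip":-1},{"offset":[0,-0.1,0],"delta_rot":[0,0,0],"grip":-1},{"offset":[0,-0.1,0],"delta_rot":[0,0,0],"grip":-1},{"offset":[0,-0.1,0],"delta_rot":[0,0,0],"grip":-1},{"offset":[0,-0.1,0],"delta_rot":[0,0,0],"grip":-1}]'
python3 -m jog '[{"offset":[0,-0.1,0],"delta_rot":[0,0,0],"grip":-1},{"offset":[0,-0.1,0],"delta_rot":[0,0,0],"grip":-1},{"offset":[0,-0.1,0],"delta_rot":[0,0,0],"grip":-1},{"offset":[0,-0.1,0],"delta_rot":[0,0,0],"grip":-1},{"offset":[0,-0.1,0],"delta_rot":[0,0,0],"grip":-1},{"offset":[0,-0.1,0],"delta_rot":[0,0,0],"grip":-1},{"offset":[0,-0.1,0],"delta_rot":[0,0,0],"grip":-1},{"offset":[0,-0.1,0],"delta_rot":[0,0,0],"grip":-1}]'
python3 -m jog '[{"offset":[0,0,-0.3],"delta_rot":[0,0,0],"grip":-1},{"offset":[0,0,-0.3],"delta_rot":[0,0,0],"grip":-1},{"offset":[0,0,-0.3],"delta_rot":[0,0,0],"grip":-1},{"offset":[0,0,-0.3],"delta_rot":[0,0,0],"grip":-1},{"offset":[0,0,-0.3],"delta_rot":[0,0,0],"grip":-1},{"offset":[0,0,-0.3],"delta_rot":[0,0,0],"grip":-1},{"offset":[0,0,-0.3],"delta_rot":[0,0,0],"grip":-1},{"offset":[0,0,0],"delta_rot":[0,0,0],"grip":-1}]'
python3 -m jog '[{"offset":[0,0,0],"delta_rot":[0,0,0],"grip":-1},{"offset":[0,0,0],"delta_rot":[0,0,0],"grip":-1},{"offset":[0,0,0],"delta_rot":[0,0,0],"grip":-1},{"offset":[0,0,0],"delta_rot":[0,0,0],"grip":-1},{"offset":[0,0,0],"delta_rot":[0,0,0],"grip":-1},{"offset":[0,0,0],"delta_rot":[0,0,0],"grip":-1},{"offset":[0,0,0],"delta_rot":[0,0,0],"grip":-1},{"offset":[0,0,0],"delta_rot":[0,0,0],"grip":-1}]'
python3 - <<'E'
from h import *
im=cam("wrist");D=cam("side");f=lambda x,r,c,n:cv2.resize(x["pixels"][r:r+n,c:c+n,::-1],(400,400),interpolation=cv2.INTER_CUBIC)
cv2.imwrite("pics/c4.png",np.hstack([f(im,0,240,400),f(D,85,225,160)]))
E
```

```text
time_s: 14.27
position: [0.4913, 0.2257, 0.1057]
orientation: [2.466, 1.944, 0.004]
wrist_force: [-0.7, 0.2, 0.3]
grip_width: -0.002
grasp_force: 0.0
time_s: 14.93
position: [0.4585, 0.2332, 0.1052]
orientation: [2.466, 1.946, 0.0]
wrist_force: [0.3, 0.4, 0.3]
grip_width: 0.001
grasp_force: 0.0
time_s: 15.6
position: [0.4599, 0.2336, 0.1912]
orientation: [2.466, 1.945, 0.006]
wrist_force: [1.2, 0.1, 0.0]
grip_width: -0.004
grasp_force: 0.0
time_s: 16.27
position: [0.4589, 0.233, 0.1891]
orientation: [2.467, 1.946, -0.0]
wrist_force: [-0.4, 0.1, 0.3]
grip_width: 0.001
grasp_force: 0.0
```

View pics/c4.png

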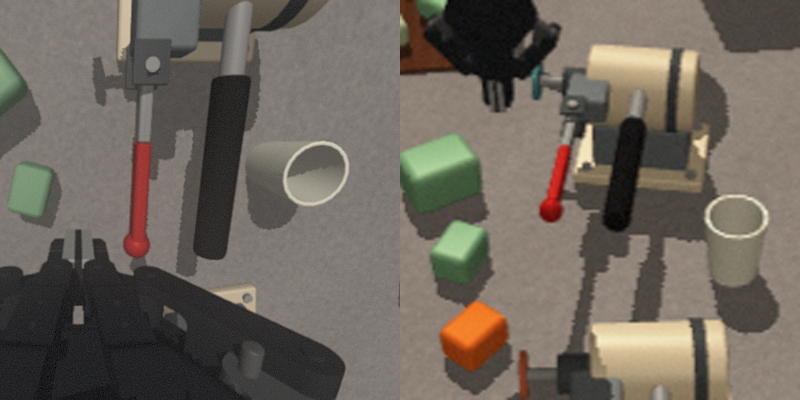

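The lever is back out, with its ball at the original crop position (550,210). The blocks and cup haven't moved and the gripper is clear.

```bash
python3 -c "
from cell import robot
print(robot.finish_job())"
```

```text
the job is handed in; nothing more can be done
None
```

The red lever was pressed from its outer side to its stop and held there for about 2.7 s at roughly 9–10 N. It was then let all the way back out with the arm moved clear, and the job was handed in at about 16 s (the hand-in returned no verdict).

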